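# Open the collection window and pass a lot tray through

### The job

Push the sliding window of the counter screen up from beneath its lip until the lip stands level with the black collar on the left upright. Then push the cardboard lot tray along the counter, through the opening, until all of it is just past the window pane, and leave the window standing at the mark. Only push: do not pinch the lip, do not lift the tray, and leave everything else where it stands.

Things in the scene. Friction and masses are not known exactly. Their poses are not given: they have to be found in the camera images.
- hatch: Clear counter screen with a pass-through window, fixed. Origin on the counter, in the pane's plane, midway between the uprights; x points through the window away from the robot, y left, z up. Uprights 30 mm wide at y = +-225 mm, 420 mm tall; clear wings out to y = +-415 mm; foot plates 8 mm high from y = +-210 mm outward, 50 mm fore and aft. Fixed upper pane from 206 mm up, 20 mm behind the window. No sill: level counter.
- sash (a joint): Height of the sliding window above its lowest position (m), 0 to 0.19, grows upward. Counterweighted: stays where it is left, takes about 3 N to move up or down. Clear pane 416 mm wide, up to 12 mm thick, 190 mm tall; its lower edge is at 20 mm + joint value above the counter.
- lip_front (a point): Middle of the front edge of the window's lip, at half the lip's thickness. The lip is a level ledge 360 mm long (along the screen's y), standing out 50 mm in front of the pane towards the robot, 16 mm thick: an aluminium bar topped by a black strip set back 18 mm from the edge; underside 8 mm below this point. This point is 125 mm + joint sash above the counter and 105 mm above the window's lower edge.
- mark: Black plastic collar round the left upright, 16 mm tall, with a tab 30 mm wide reaching 50 mm towards the robot; fixed; origin at its mid-height, in the window pane's plane and on the upright's centre. Its height differs from run to run (215 to 285 mm above the counter). The window is right when point lip_front is at the height of this origin.
- tray: Cardboard lot tray, 110 mm (its x) by 140 mm (its y), walls 45 mm high; a grey pad with a brass watch and a brown purse are fixed in it (nothing higher than 48 mm). 0.25 to 0.5 kg. Stands loose on the counter in front of the window. Origin at the centre of its underside, x roughly away from the robot. It is too tall to pass below the window before that is raised.
- tray_near_left (a point): Near left corner of the tray (its -x, +y corner), 20 mm above its underside.
- tray_near_right (a point): Near right corner of the tray (its -x, -y corner), 20 mm above its underside.
- jar: Bystander, stays where it is. Jar, 60 mm across, 85 mm tall, in front of the screen beside the window. Origin under its centre.
- pawn: Bystander, stays where it is. Brass chess-pawn paperweight, foot 52 mm across, 90 mm tall, in front of the screen beside the window. Origin under its centre.
- book: Bystander, stays where it is. Dark book lying flat, 130 x 100 x 22 mm. Origin under its centre.
- mug: Bystander, stays where it is. White mug, 76 mm across, 90 mm tall, handle at its +y. Origin under its centre.

How it is judged:
By the outcome, as a careful person would: the job done as asked, in the order asked, and still so for the second after the job is handed in, with the robot touching nothing.
It also fails if it takes over 54 s, if anything falls off the work surface, if the arm or the gripper's body presses on something with over 40 N, if the wrist force passes 120 N, or if a joint passes its speed limit or range.

### The arm

A 6-joint arm with a two-finger parallel gripper is mounted at the origin on the work surface. World frame = base frame: x ahead of the robot, y to its left, z up, the work surface at z = 0. Lengths are in m, angles in degrees, forces in N, time in s.
With the tool pointing down it reaches from about 0.35 to 0.775 m from the base axis. Payload 7.3 kg.
Tool frame: the origin (TCP) lies on the centre line of the jaws, within the pads' length; the fingertips stand 14 mm ahead of it and the grasp point (between the pads) lies 5 mm behind it; z points along the fingers, y is the line along which they close (so a half turn about z gives the same grasp; the last joint's range is limited). The gripper opens to 92 mm and grips with 3 to 60 N. Pads are 19 mm wide; open, the fingers measure 130 mm over their backs; the gripper's body (75 mm by 190 mm) begins 47 mm behind the grasp point.
Start: joints at [-83.996, 19.595, 87.324, -0, 73.075, -8.365], TCP at [0.13, -0.509, 0.208] pointing down, gripper open.
Joint ranges: [-145.02, 145.02], [-44.19, 115.74], [2.07, 154.8], [-57.11, 237.11], [16.16, 152.29], [-177.93, 177.93]. Speed limits (degrees/s): [147.25, 147.25, 180, 180, 180, 180].

### API

Orientations are given as [roll, pitch, yaw] about the fixed x, y, z axes, in that order (R = Rz(yaw) Ry(pitch) Rx(roll)).
In Python, from bench import ctrl gives the robot as it stands.
- The arm moves only by the tool move_arm, never from a script. Its argument "moves" is a list of rows, each a list of 7 numbers: the opening, from 0 (shut) to 1 (fully open), then the shift along the tool's x, y, z in mm, then the turn, a rotation vector about the tool's x, y, z in rad. In form: [[hand, dx, dy, dz, ax, ay, az], ...]. A call has 1 to 12 rows; each row shifts and turns the commanded pose from where the row before left it, along the tool's axes as they then stand; what a row does not reach is not made up. A row lasts 1/10 s, in which the tool goes at most 50 mm and 8.59 degrees, less where a joint would pass 70% of its speed; a pose out of reach is approached as far as the arm can. A call is refused whole if a number of a shift passes 50 or a number of a turn 0.15, either way. A call with a gripper value outside its range is refused whole. The fingers move at their own pace and stop on an object; "force" is the grip in N (left out, the last holds). Time passes only in rows, so rows that do not move let the fingers close. It gives the time, the measured TCP pose, the force, the opening and the grip force at its end, in the units of the state.
- ctrl.get_state(): the state, without advancing time (a new reading comes with each control period).
- ctrl.get_image(name): name is "scene" or "side" or "wrist"; returns a dict with "image" (420x560x3 uint8, red, green, blue), "range_z" (420x560 float32, m along the optical axis (not along the pixel's ray), 0 where there is no reading), "intrinsics" (3x3 intrinsics, pixels), "world_from_camera" (4x4, takes a point from camera to world coordinates). Camera axes: x right, y up, looking along -z (the intrinsics and any distortion apply to the point x, -y, -z); pixel columns grow to the right and rows downward; lengths in m; the calibration is good to about 2 mm. A picture is of the moment at which its call begins.
- ctrl.job_done(): hands the job in; it is judged then, once.
Trained networks look in the newest picture that a camera, given by its name, has taken for a name from the list of things; names that differ only in an ending like _2 or _b are one class to them, and where a whole thing is asked for, a point or a joint stands for the part that bears it (a point fixed in the world has none). Each returns a list of dicts, best first, with "confidence" (0 to 1); they miss things now and then, are a little off and sometimes report something else, mostly with a low value. They report only what shows in the picture. A call takes as long as a camera call.
- ctrl.silhouettes(camera, query): "pixels" (420x560 bool, what is visible of it) and "at" ([column, row] in pixels, amid what is visible of it).
- ctrl.spot_point(camera, query): "at" ([column, row] in pixels: a listed point, or the origin of a listed thing).
The state is a dict: "clock": time; "joint_positions": joint angles; "qd": joint speeds; "effort": joint torques, N m; "tcp_pos": TCP position; "tcp_rot": TCP orientation; "ft_force": force on the tool from outside, world axes, zero at the start; "torque": the same for the moment, N m; "finger_gap": opening from 0.0 (shut) to 1.0 (fully open); "grasp_force": force on a finger pad.
Only numpy, scipy, OpenCV 4.12 (cv2) and the standard library are available. Lean on these libraries where they do the work, as an engineer would, in place of code of your own. Each camera call takes 0.05 s, during which the arm holds its last target. There are 200 camera calls.

## Working session

There is one attempt and no reset: what is moved stays moved. The work goes in short steps, Python scripts to look and compute and a tool call to move; the robot and the scene stay as the last step left them, time stands still between calls to the robot, and variables do not carry over. Pictures are saved under pics/ and viewed, at most 10 in all, crops included, and the job is handed in when it is done.

Besides the shell and the picture viewer there is one more tool, called as name(argument=value, ...) on one line, values as JSON. move_arm: Moves the arm, as the interface text tells. Its arguments: {"type":"object","properties":{"moves":{"type":"array","items":{"type":"array","items":{"type":"number"}}},"force":{"type":"number"}},"required":["moves"]}

```bash
mkdir -p pics
cat > h.py <<'E'
import numpy as np, cv2
from bench import ctrl
def world(im,uv,z=None,r=2):
    K=np.array(im["intrinsics"]);T=np.array(im["world_from_camera"]);u,v=uv
    d=np.array([(u-K[0,2])/K[0,0],-(v-K[1,2])/K[1,1],-1.])
    if z is None:
        p=im["range_z"][max(0,int(v)-r):int(v)+r+1,max(0,int(u)-r):int(u)+r+1];p=p[p>0]
        if len(p)==0:return None
        return T[:3,:3]@(d*np.median(p))+T[:3,3]
    w=T[:3,:3]@d
    return T[:3,3]+w*(z-T[2,3])/w[2]
E
python3 - <<'E'
from h import *
np.set_printoptions(precision=3,suppress=True)
s=ctrl.get_state();print(s)
for c in["scene","side"]:
    im=ctrl.get_image(c);cv2.imwrite(f"pics/{c}0.png",im["image"][...,::-1]);np.savez(f"{c}0.npz",**im)
    print(c,np.array(im["world_from_camera"]).tolist(),np.array(im["intrinsics"]).tolist())
    for q in["hatch","lip_front","mark","tray","tray_near_left","tray_near_right","jar","pawn","book","mug"]:
        for r in ctrl.spot_point(c,q)[:2]:
            print(q,np.array(r["at"]).round(1),round(r["confidence"],2),"rng",world(im,r["at"]),"z0",world(im,r["at"],0.02 if "near" in q else 0.))
E
```

```text
{'clock': 0.0, 'joint_positions': array([-83.997,  19.636,  87.378,  -0.003,  73.076,  -8.364]), 'qd': array([-0.001,  0.012,  0.018, -0.01 , -0.072,  0.02 ]), 'effort': array([  0.001, -43.123, -24.422,   0.072,   0.056,  -0.   ]), 'tcp_pos': array([ 0.13 , -0.508,  0.207]), 'tcp_rot': array([-179.911,   -0.011,   14.368]), 'ft_force': array([ 0.239, -0.337, -0.164]), 'torque': array([0.014, 0.006, 0.044]), 'grasp_force': 0.0, 'finger_gap': 1.0005326329066617}
scene [[-0.979101540147057, -0.17833431408152536, 0.09776014782482753, 0.6861878390167128], [0.20333196370393494, -0.8679313895245534, 0.4531569436897986, 0.483955782334557], [0.00403566821752764, 0.4635644243242243, 0.8860540265034565, 1.1393021578168532], [0.0, 0.0, 0.0, 1.0]] [[394.5760362640007, 0.0, 278.61956608193236], [0.0, 394.5760362640007, 209.8921716502032], [0.0, 0.0, 1.0]]
hatch [256.9 235.7] 0.71 rng [0.661 0.165 0.421] z0 [ 0.646 -0.023  0.   ]
lip_front [270.2 216.5] 0.75 rng [ 0.604 -0.012  0.139] z0 [ 0.592 -0.081  0.   ]
mark [263.5 279.9] 0.85 rng [0.664 0.242 0.377] z0 [ 0.653  0.123 -0.   ]
mark [267.5 21
[... 1523 characters left out ...]
]
mark [301.  149.9] 0.68 rng [0.657 0.194 0.256] z0 [0.737 0.694 0.   ]
tray [274.9 264.7] 0.94 rng [ 0.559 -0.045  0.035] z0 [ 0.563 -0.005 -0.   ]
tray_near_left [250.7 243.1] 0.89 rng [0.499 0.071 0.022] z0 [0.499 0.074 0.02 ]
tray_near_right [252.5 273.5] 0.84 rng [ 0.497 -0.065  0.027] z0 [ 0.497 -0.058  0.02 ]
tray_near_right [281.5 324.2] 0.16 rng [ 0.556 -0.244  0.023] z0 [ 0.556 -0.241  0.02 ]
jar [285.2 323.7] 0.88 rng [ 0.564 -0.247  0.029] z0 [ 0.567 -0.223  0.   ]
pawn [265.1 220.6] 0.58 rng [0.549 0.18  0.021] z0 [0.551 0.21  0.   ]
book [253.3 410.5] 0.83 rng [ 0.477 -0.455  0.022] z0 [ 0.478 -0.442  0.   ]
mug [239.5 190.2] 0.82 rng [0.475 0.347 0.034] z0 [0.475 0.402 0.   ]
```

View pics/scene0.png

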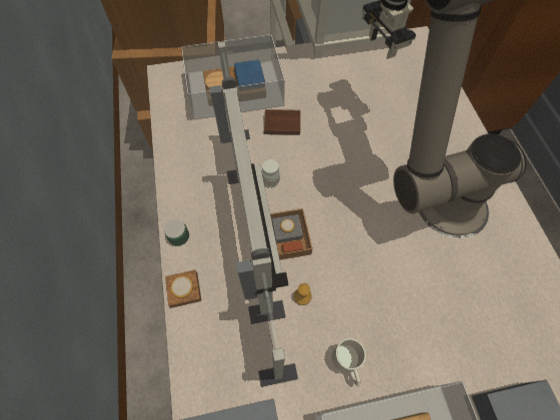

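View pics/side0.png

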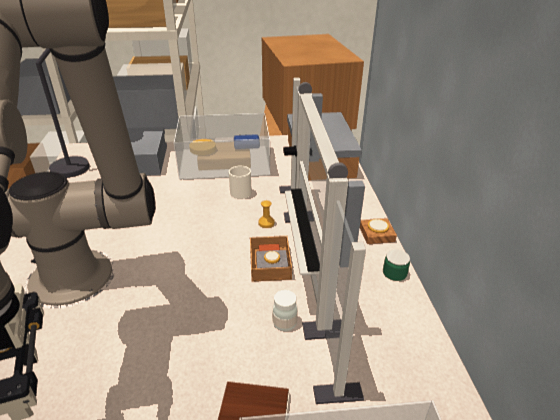

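The scene picture shows the tray at about (290,235) in front of the window, the jar at (270,170), the pawn at (303,293), and the collar tab at (280,280). The side picture shows the black strip of the lip from (293,195) to (315,270), the mark at (292,151), the tray at (270,258), and clear counter beyond the window, with a dish at (378,230) and a green jar at (397,265).

```bash
cat >> h.py <<'E'
def cloud(im,m=None):
    K=np.array(im["intrinsics"]);T=np.array(im["world_from_camera"]);Z=im["range_z"]
    v,u=np.nonzero((Z>0) if m is None else (Z>0)&m)
    z=Z[v,u];P=np.c_[(u-K[0,2])/K[0,0]*z,-(v-K[1,2])/K[1,1]*z,-z]
    return P@T[:3,:3].T+T[:3,3]
E
python3 - <<'E'
from h import *
np.set_printoptions(precision=3,suppress=True)
ims={c:dict(np.load(f"{c}0.npz")) for c in["scene","side"]}
for c,im in ims.items():
    for q in["mark","tray","jar","pawn"]:
        for r in ctrl.silhouettes(c,q)[:2]:
            P=cloud(im,r["pixels"])
            if len(P)>5: print(c,q,round(r["confidence"],2),r["at"],len(P),np.percentile(P,[3,20,50,80,97],axis=0).T.tolist() if q=="mark" else np.percentile(P,[3,50,97],axis=0).round(3).tolist())
            if q=="tray":
                Q=P[(P[:,2]>.038)&(P[:,2]<.06)]
                if len(Q)>10: print(" rim",len(Q),cv2.minAreaRect((Q[:,:2]*1000).astype(np.float32)))
    P=cloud(im)
    # lip: ledge layer
    for zr in[(.115,.15),(.15,.19)]:
        Q=P[(P[:,2]>zr[0])&(P[:,2]<zr[1])&(abs(P[:,1])<.2)&(P[:,0]>.52)&(P[:,0]<.75)]
        print(c,"layer",zr,len(Q))
        for y in np.arange(-.2,.2,.04):
            q=Q[abs(Q[:,1]-y)<.01]
            if len(q)>2:print("  y %.2f n%d x %s z %s"%(y,len(q),np.percentile(q[:,0],[3,50,97]).round(3),np.percentile(q[:,2],[3,50,97]).round(3)))
    # uprights tops
    Q=P[(P[:,2]>.39)&(P[:,2]<.44)&(P[:,0]>.5)&(P[:,0]<.8)]
    print(c,"top",len(Q),cv2.minAreaRect((Q[:,:2]*1000).astype(np.float32)) if len(Q) else 0)
E
```

```text
scene mark 0.7 [276.9, 282.6] 295 [[0.6081168552838724, 0.616403131856886, 0.630523545575015, 0.6468791069931685, 0.6780842571049266], [0.19406044855795954, 0.2024882787768894, 0.21589908484159942, 0.22453727419926248, 0.22870659323160994], [0.22004263769866847, 0.2538032730188344, 0.25648754486147063, 0.25787366081208235, 0.2596204574248053]]
scene tray 0.88 [291.3, 236.3] 1593 [[0.495, -0.067, 0.003], [0.544, 0.007, 0.035], [0.592, 0.071, 0.05]]
 rim 522 ((543.6233520507812, 0.394561767578125), (144.55247497558594, 101.95441436767578), 88.19440460205078)
scene jar 0.68 [270.5, 172.7] 406 [[0.537, -0.235, 0.009], [0.566, -0.2, 0.069], [0.59, -0.187, 0.089]]
scene pawn 0.71 [300.1, 293.6] 290 [[0.533, 0.18, 0.01], [0.555, 0.201, 0.029], [0.573, 0.217, 0.089]]
scene pawn 0.2 [272.5, 173.0] 404 [[0.539, -0.238, 0.015], [0.566, -0.2, 0.075], [0.59, -0.187, 0.089]]
scene layer (0.115, 0.15) 994
  y -0.20 n15 x [0.604 0.617 0.626] z [0.14  0.145 0.149]
  y -0.16 n48 x [0.603 0.615 0.628] z [0.138 0.143 0.149]
  y -0.12 n53 x [0.603 0.615 0.629] z [0.139 0.144 0.149]
  y -0.08 n51 x [0.604
[... 2078 characters left out ...]
 x [0.609 0.631 0.653] z [0.139 0.145 0.149]
side layer (0.15, 0.19) 378
  y -0.16 n24 x [0.643 0.65  0.65 ] z [0.151 0.175 0.189]
  y -0.12 n18 x [0.65  0.65  0.651] z [0.154 0.169 0.187]
  y -0.08 n21 x [0.641 0.651 0.651] z [0.15  0.172 0.189]
  y -0.04 n16 x [0.642 0.651 0.652] z [0.15  0.168 0.187]
  y 0.00 n16 x [0.651 0.652 0.652] z [0.151 0.167 0.187]
  y 0.04 n18 x [0.652 0.652 0.653] z [0.151 0.174 0.187]
  y 0.08 n12 x [0.652 0.653 0.654] z [0.153 0.17  0.184]
  y 0.12 n11 x [0.653 0.654 0.654] z [0.153 0.17  0.185]
  y 0.16 n12 x [0.644 0.654 0.655] z [0.152 0.17  0.185]
side top 2298 ((675.2108764648438, -15.51715087890625), (834.072265625, 68.02095031738281), 89.18848419189453)
```

move_arm(moves=[[1,0,0,-30,0,0,0.133],[1,0,0,-30,0,0,0.132],[1,29,-40,0,0,0,0],[1,29,-40,0,0,0,0],[1,29,-40,0,0,0,0],[1,29,-40,0,0,0,0],[1,29,-40,0,0,0,0]])

```text
clock: 2.2
tcp_pos: [0.2789, -0.309, 0.2678]
tcp_rot: [180.0, -0.0, -0.8]
ft_force: [0.9, -1.4, -0.1]
finger_gap: 0.998
grasp_force: 0.0
```

```bash
cat > st.py <<'E'
from h import *
np.set_printoptions(precision=4,suppress=True)
s=ctrl.get_state()
for k in["clock","joint_positions","tcp_pos","tcp_rot","ft_force","finger_gap"]:print(k,s[k])
open("log.txt","a").write(" ".join(map(str,[*s["joint_positions"],*s["tcp_pos"],*s["tcp_rot"]]))+"\n")
E
python3 st.py
```

```text
clock 2.2
joint_positions [-58.5133   5.2655  96.351    0.005   78.3412  32.3345]
tcp_pos [ 0.2789 -0.309   0.2678]
tcp_rot [179.967   -0.0268  -0.8488]
ft_force [ 0.9191 -1.3912 -0.1137]
finger_gap 0.9978982639811621
```

move_arm(moves=[[1,29,-40,0,0,0,0],[1,29,-40,0,0,0,0],[1,29,-40,0,0,0,0],[1,29,-40,0,0,0,0],[1,29,-40,0,0,0,0],[1,0,-40,0,0,0,0],[1,0,-40,0,0,0,0],[1,0,0,0,0,0,0]])

```text
clock: 3.0
tcp_pos: [0.4268, -0.0288, 0.2677]
tcp_rot: [-179.9, -0.0, -0.5]
ft_force: [0.2, -1.0, 0.7]
finger_gap: 1.002
grasp_force: 0.0
```

```bash
python3 st.py
```

```text
clock 3.0
joint_positions [-14.2087   6.5926  94.8469   0.077   78.5772  76.2758]
tcp_pos [ 0.4268 -0.0288  0.2677]
tcp_rot [-179.9227   -0.0016   -0.4997]
ft_force [ 0.2191 -0.9814  0.663 ]
finger_gap 1.0018693314802212
```

move_arm(moves=[[0,0,0,0,0,0.14,0],[0,0,0,0,0,0.14,0],[0,0,0,0,0,0.14,0],[0,0,0,0,0,0,0]])

```text
clock: 3.4
tcp_pos: [0.423, -0.0323, 0.2654]
tcp_rot: [-180.0, -23.9, -0.9]
ft_force: [0.2, -0.5, 0.2]
finger_gap: 0.709
grasp_force: 0.0
```

```bash
python3 st.py
```

```text
clock 3.4
joint_positions [-21.4473  -8.4356 114.543   10.4744  51.8167  64.5908]
tcp_pos [ 0.423  -0.0323  0.2654]
tcp_rot [-179.9532  -23.9213   -0.9276]
ft_force [ 0.2384 -0.4894  0.1897]
finger_gap 0.7089481786937624
```

```bash
cat > kin.py <<'E'
import numpy as np
from scipy.spatial.transform import Rotation as Ro
from scipy.optimize import least_squares
E=lambda s,a:Ro.from_euler(s,a,degrees=True)
def fk(q,p):
    h,a,b,c,d,a1,eo=p
    A=E("z",q[0]);B=A*E("y",q[1]);C=B*E("y",q[2]);W=C*E("z",q[3])*E("y",q[4])
    R=W*E("z",q[5])
    return A.apply([a1,d,h])+B.apply([0,0,a])+C.apply([eo,0,b])+W.apply([0,0,c]),R
D=np.loadtxt("log.txt")
D=np.vstack([[-83.997,19.636,87.378,-.003,73.076,-8.364,.13,-.508,.207,-179.911,-.011,14.368],D])
def res(p): return np.r_[np.concatenate([fk(r[:6],p)[0]-r[6:9] for r in D]),1e-4*(np.array(p)-[.3,.4,.4,.25,.076,0,0])]
P=least_squares(res,[.3,.4,.4,.25,.076,0,0]).x
def ik(pos,R,q0):
    lo=[-145,-44,2.1,-57,16.2,-177.9];hi=[145,115.7,154.8,237,152.2,177.9]
    f=lambda q:np.r_[fk(q,P)[0]-pos,.2*(fk(q,P)[1].inv()*R*Roff).as_rotvec()]
    return least_squares(f,np.clip(q0,np.array(lo)+.1,np.array(hi)-.1),bounds=(lo,hi),x_scale=30)
rpy=lambda a:Ro.from_euler("xyz",a,degrees=True)
Roff=(rpy(D[-1,9:]).inv()*fk(D[-1,:6],P)[1])
E
python3 - <<'E'
from kin import *
np.set_printoptions(precision=4,suppress=True)
print(P,abs(res(P)[:3*len(D)]).max())
for r in D: print((rpy(r[9:]).inv()*fk(r[:6],P)[1]).as_rotvec(degrees=True))
seeds=[[-15,20,100,j4,40,j6] for j4 in(0,90,180,-50) for j6 in(70,-110,160,0)]
for pos in([.57,-.02,.11],[.57,-.02,.24],[.48,-.02,.02],[.655,-.02,.025]):
  for pitch in(-90,-80,-70,-60,-45):
    best={}
    for s in seeds:
        o=ik(np.array(pos),rpy([180,pitch,-.8]),np.array(s,float))
        if o.cost<1e-7: best[tuple(o.x.round(-1))]=o.x
    print(pos,pitch,[x.round(0).tolist() for x in best.values()])
E
```

```text
[0.2246 0.5061 0.3797 0.3374 0.0763 0.0002 0.0479] 0.00015729475582357266
[  0.0009  -0.0002 -89.9999]
[ -0.  -0. -90.]
[ -0.  -0. -90.]
[ -0.  -0. -90.]
[0.57, -0.02, 0.11] -90 [[-23.0, 70.0, 145.0, 154.0, 122.0, -105.0]]
[0.57, -0.02, 0.11] -80 [[-22.0, 58.0, 147.0, 158.0, 103.0, -99.0]]
[0.57, -0.02, 0.11] -70 [[-21.0, 43.0, 146.0, 161.0, 78.0, -93.0]]
[0.57, -0.02, 0.11] -60 [[-19.0, 30.0, 141.0, 160.0, 52.0, -86.0]]
[0.57, -0.02, 0.11] -45 [[-16.0, 20.0, 130.0, 141.0, 17.0, -63.0]]
[0.57, -0.02, 0.24] -90 [[-23.0, 41.0, 149.0, 158.0, 99.0, -94.0]]
[0.57, -0.02, 0.24] -80 [[-22.0, 26.0, 146.0, 158.0, 72.0, -87.0]]
[0.57, -0.02, 0.24] -70 [[-21.0, 13.0, 140.0, 153.0, 46.0, -78.0]]
[0.57, -0.02, 0.24] -60 [[-19.0, 6.0, 133.0, 137.0, 24.0, -59.0]]
[0.57, -0.02, 0.24] -45 [[-16.0, 4.0, 120.0, 42.0, 16.0, 38.0]]
[0.48, -0.02, 0.02] -90 [[-38.0, 103.0, 146.0, 115.0, 138.0, -148.0]]
[0.48, -0.02, 0.02] -80 [[-37.0, 98.0, 153.0, 126.0, 134.0, -141.0]]
[0.48, -0.02, 0.02] -70 []
[0.48, -0.02, 0.02] -60 []
[0.48, -0.02, 0.02] -45 [[-22.0, 36.0, 147.0, 159.0, 48.0, -91.0]]
[0.655, -0.02, 0.025] -90 [[-17.0, 74.0, 127.0, 163.0, 110.0, -96.0]]
[0.655, -0.02, 0.025] -80 [[-16.0, 65.0, 130.0, 165.0, 95.0, -94.0]]
[0.655, -0.02, 0.025] -70 [[-16.0, 55.0, 131.0, 166.0, 76.0, -92.0]]
[0.655, -0.02, 0.025] -60 [[-15.0, 46.0, 128.0, 165.0, 54.0, -88.0]]
[0.655, -0.02, 0.025] -45 [[-13.0, 37.0, 120.0, 157.0, 22.0, -77.0]]
```

```bash
cat > plan.py <<'E'
from kin import *
import sys
np.set_printoptions(precision=1,suppress=True)
def plan(segs,q,pos,rot,show=True):
    """segs: (n, target pos, target rpy); prints rows [dx dy dz mm, rotvec] and joints"""
    pos=np.array(pos);R=rpy(rot)
    for n,tp,tr in segs:
        tp=np.array(tp);T=rpy(tr);rv=(R.inv()*T).as_rotvec()/n;st=(tp-pos)/n
        rows=[]
        for i in range(n):
            rows.append(np.r_[R.inv().apply(st)*1000,rv]);R=R*Ro.from_rotvec(rv);pos=pos+st
            o=ik(pos,R,q);
            if show:print(o.x,"dq %.1f"%abs(o.x-q).max(),"err %.1e"%o.cost)
            q=o.x
        print("SEG",n,"first",np.round(rows[0],3).tolist(),"last",np.round(rows[-1],3).tolist())
    return q
E
python3 - <<'E'
from plan import *
r=D[-1]
plan([(6,[.44,-.03,.26],[180,-40,30]),(6,[.44,-.03,.26],[180,-65,30]),(5,[.44,-.03,.2],[180,-65,-.8])],r[:6],r[6:9],r[9:])
E
```

```text
[-25.4  -9.1 116.3  17.2  50.9  52.2] dq 12.4 err 2.8e-26
[-29.5  -9.3 117.8  24.2  51.   39.4] dq 12.8 err 1.4e-27
[-33.7  -8.9 119.1  30.8  52.3  26.7] dq 12.6 err 2.7e-26
[-37.6  -8.1 120.   36.7  54.4  14.8] dq 12.0 err 2.5e-26
[-41.1  -6.7 120.7  41.6  57.2   3.7] dq 11.1 err 1.1e-27
[-44.2  -4.8 121.   45.4  60.3  -6.3] dq 10.0 err 1.3e-16
SEG 6 first [2.224, -0.429, 1.974, 0.048, 0.046, -0.077] last [1.634, 0.855, 2.372, 0.048, 0.046, -0.077]
[-47.9  -4.6 123.8  50.8  61.5 -13.7] dq 7.4 err 9.4e-17
[-51.5  -3.8 126.5  55.9  63.1 -21.1] dq 7.3 err 4.7e-17
[-55.   -2.6 129.2  60.5  65.2 -28.3] dq 7.2 err 1.1e-17
[-58.2  -0.8 131.8  64.6  67.6 -35.3] dq 7.1 err 1.4e-18
[-61.2   1.6 134.3  68.1  70.3 -42.4] dq 7.0 err 8.3e-19
[-63.8   4.7 136.6  71.   73.  -49.3] dq 7.0 err 1.7e-18
SEG 6 first [0.0, 0.0, -0.0, 0.0, 0.073, 0.0] last [0.0, 0.0, -0.0, 0.0, 0.073, 0.0]
[-63.9   3.5 141.7  76.8  68.4 -52.2] dq 5.8 err 1.1e-25
[-62.9   2.9 146.6  84.5  63.9 -56.1] dq 7.6 err 6.0e-22
[-60.1   3.2 151.3  95.   59.7 -61.8] dq 10.6 err 1.3e-17
[-54.2   4.3 154.8 109.3  55.7 -68. ] dq 14.2 err 1.7e-06
[-42.4   3.3 154.8 126.5  47.5 -70. ] dq 17.2 err 5.6e-05
SEG 5 first [-10.876, 0.0, 5.071, -0.097, -0.0, 0.045] last [-10.876, 0.0, 5.071, -0.097, -0.0, 0.045]
```

Run:
```python
from plan import *
r=D[-1]
plan([(6,[.53,-.03,.27],[180,-37,20]),(5,[.54,-.03,.23],[180,-65,20]),(5,[.55,-.02,.16],[180,-65,-.8]),(3,[.56,-.02,.105],[180,-65,-.8]),(2,[.612,-.02,.105],[180,-65,-.8]),(5,[.612,-.02,.228],[180,-65,-.8])],r[:6],r[6:9],r[9:])
```

```text
[-22.9  -7.2 114.3  14.6  50.1  57.5] dq 7.1 err 2.4e-16
[-24.2  -5.8 114.   19.1  48.8  50.1] dq 7.4 err 1.6e-16
[-25.5  -4.2 113.6  23.8  47.8  42.5] dq 7.6 err 8.3e-17
[-26.7  -2.5 113.   28.6  47.3  34.9] dq 7.6 err 3.2e-17
[-27.8  -0.6 112.2  33.3  47.2  27.3] dq 7.6 err 1.1e-17
[-28.8   1.5 111.3  37.8  47.6  20. ] dq 7.4 err 4.5e-17
SEG 6 first [16.609, -0.668, 6.532, 0.031, 0.038, -0.053] last [14.58, 4.7, 9.182, 0.031, 0.038, -0.053]
[-32.    1.5 116.4  49.5  44.5   6.8] dq 13.1 err 1.9e-23
[-35.1   2.4 121.4  62.7  43.5  -8.3] dq 15.1 err 2.0e-23
[-38.2   4.5 126.2  76.1  44.9 -24.2] dq 16.0 err 1.9e-21
[-41.    7.8 130.7  88.1  48.9 -39.7] dq 15.5 err 1.2e-21
[-43.5  12.7 134.7  97.9  55.  -53.9] dq 14.2 err 3.3e-24
SEG 5 first [-3.314, 0.684, 7.52, -0.0, 0.098, 0.0] last [-5.929, 0.684, 5.69, -0.0, 0.098, 0.0]
[-40.5  14.  137.7 107.7  52.4 -60.1] dq 9.8 err 1.9e-22
[-36.9  15.9 140.3 119.1  51.  -67.1] dq 11.4 err 5.0e-21
[-32.5  18.4 142.4 131.6  51.1 -74.3] dq 12.5 err 3.3e-19
[-27.4  21.3 144.  144.3  52.7 -80.6] dq 12.8 err 2.5e-18
[-21.9  24.6 145.  156.7  55.4 -85.
[... 297 characters left out ...]
e-23
SEG 3 first [-15.207, -0.047, 10.769, 0.0, -0.0, -0.0] last [-15.207, -0.047, 10.769, 0.0, -0.0, -0.0]
[-19.   37.  141.  161.5  63.1 -89.3] dq 4.7 err 9.8e-21
[-17.4  36.7 137.  162.5  59.  -87.9] dq 4.2 err 3.7e-22
SEG 2 first [10.987, -0.363, 23.562, 0.0, 0.0, 0.0] last [10.987, -0.363, 23.562, 0.0, 0.0, 0.0]
[-17.4  32.  136.5 161.4  54.1 -86. ] dq 4.9 err 2.5e-23
[-17.4  27.4 135.8 160.   49.  -83.7] dq 5.1 err 8.4e-23
[-17.4  22.9 134.8 158.1  43.9 -81. ] dq 5.1 err 4.6e-22
[-17.4  18.6 133.5 155.7  38.8 -77.7] dq 5.1 err 2.1e-21
[-17.4  14.7 132.  152.4  33.9 -73.7] dq 4.9 err 2.1e-20
SEG 5 first [22.295, 0.0, -10.396, -0.0, 0.0, -0.0] last [22.295, 0.0, -10.396, -0.0, 0.0, -0.0]
```

move_arm(moves=[[0,16.5,-0.7,6.5,0.031,0.038,-0.053],[0,16.2,0.5,7,0.031,0.038,-0.053],[0,16,1.5,7.6,0.031,0.038,-0.053],[0,15.5,2.6,8.2,0.031,0.038,-0.053],[0,15,3.6,8.7,0.031,0.038,-0.053],[0,14.6,4.7,9.2,0.031,0.038,-0.053],[0,0,0,0,0,0,0]])

```text
clock: 4.1
tcp_pos: [0.5354, -0.032, 0.2725]
tcp_rot: [179.9, -37.2, 20.3]
ft_force: [-0.5, -0.5, -0.1]
finger_gap: 0.092
grasp_force: 0.0
```

```bash
python3 st.py
```

```text
clock 4.1
joint_positions [-28.835    1.9884 110.4132  37.9246  47.9268  19.8251]
tcp_pos [ 0.5354 -0.032   0.2725]
tcp_rot [179.9364 -37.1829  20.2864]
ft_force [-0.5039 -0.5152 -0.1206]
finger_gap 0.09189056820898861
```

move_arm(moves=[[0,-2.4,0.5,5.4,0,0.07,0],[0,-2.7,0.5,5.2,0,0.07,0],[0,-3,0.5,5,0,0.07,0],[0,-3.3,0.5,4.7,0,0.07,0],[0,-3.6,0.5,4.4,0,0.07,0],[0,-3.9,0.5,4.2,0,0.07,0],[0,-4.2,0.5,4,0,0.07,0],[0,0,0,0,0,0,0]])

```text
clock: 4.9
tcp_pos: [0.5436, -0.0298, 0.2317]
tcp_rot: [-179.4, -65.3, 19.8]
ft_force: [-0.2, -0.2, -0.2]
finger_gap: 0.0
grasp_force: 0.0
```

```bash
python3 st.py
```

```text
clock 4.9
joint_positions [-43.2626  12.8474 134.122   97.6694  55.2149 -53.2301]
tcp_pos [ 0.5436 -0.0298  0.2317]
tcp_rot [-179.4136  -65.2555   19.7585]
ft_force [-0.2442 -0.2021 -0.1655]
finger_gap 0.0002757829312714671
```

move_arm(moves=[[0,-9.7,-1,6.9,-0.055,0,0.026],[0,-9.7,-1.1,6.8,-0.055,0,0.026],[0,-9.7,-1.2,6.8,-0.055,0,0.026],[0,-9.8,-1.4,6.7,-0.055,0,0.026],[0,-9.8,-1.5,6.6,-0.055,0,0.026],[0,-9.8,-1.6,6.5,-0.055,0,0.026],[0,0,0,0,0,0,0]])

```text
clock: 5.6
tcp_pos: [0.5557, -0.0168, 0.1636]
tcp_rot: [-179.1, -65.4, -1.2]
ft_force: [0.1, 0.1, 0.8]
finger_gap: 0.005
grasp_force: 0.0
```

```bash
python3 st.py
python3 - <<'E'
from plan import *
r=D[-1]
plan([(4,[.556,-.02,.104],[180,-65,-.8]),(3,[.612,-.02,.104],[180,-65,-.8])],r[:6],r[6:9],r[9:])
E
```

```text
clock 5.6
joint_positions [-21.4454  24.0563 144.263  156.1582  54.5959 -84.4181]
tcp_pos [ 0.5557 -0.0168  0.1636]
tcp_rot [-179.0881  -65.3889   -1.202 ]
ft_force [0.051  0.1318 0.7865]
finger_gap 0.004634986435400609
[-21.4  27.5 144.9 157.4  58.2 -86.5] dq 3.6 err 4.6e-23
[-21.4  30.9 145.4 158.5  61.7 -88.3] dq 3.6 err 2.4e-23
[-21.3  34.4 145.7 159.3  65.3 -90. ] dq 3.5 err 1.0e-23
[-21.3  38.  146.  160.1  68.7 -91.5] dq 3.5 err 3.7e-24
SEG 4 first [-13.503, 0.887, 6.274, -0.002, -0.002, -0.001] last [-13.472, 0.812, 6.349, -0.002, -0.002, -0.001]
[-19.8  37.2 142.9 161.   65.2 -90.1] dq 3.5 err 7.7e-24
[-18.5  36.8 140.  161.8  62.  -88.9] dq 3.2 err 4.4e-25
[-17.4  36.7 137.1 162.5  59.1 -87.9] dq 2.9 err 3.8e-26
SEG 3 first [7.888, -0.261, 16.916, 0.0, -0.0, -0.0] last [7.888, -0.261, 16.916, 0.0, -0.0, -0.0]
```

move_arm(moves=[[0,-13.5,0.9,6.3,-0.002,-0.002,-0.001],[0,-13.5,0.9,6.3,-0.002,-0.002,-0.001],[0,-13.5,0.8,6.3,-0.002,-0.002,-0.001],[0,-13.5,0.8,6.3,-0.002,-0.002,-0.001],[0,7.9,-0.3,16.9,0,0,0],[0,7.9,-0.3,16.9,0,0,0],[0,7.9,-0.3,16.9,0,0,0],[0,0,0,0,0,0,0]])

```text
clock: 6.4
tcp_pos: [0.6145, -0.023, 0.1071]
tcp_rot: [179.6, -65.3, -0.4]
ft_force: [0.5, 0.1, -0.3]
finger_gap: 0.003
grasp_force: 0.0
```

```bash
python3 st.py
python3 - <<'E'
from h import *
a=ctrl.get_image("side");b=ctrl.get_image("scene")
f=lambda im,x,y:cv2.resize(im["image"][y:y+130,x:x+170],None,fx=4,fy=4)[...,::-1][:,:400] if 0 else im
A=cv2.resize(a["image"][140:300,210:340],None,fx=3,fy=3);B=cv2.resize(b["image"][140:300,220:350],None,fx=3,fy=3)
cv2.imwrite("pics/pre.png",np.hstack([A,B])[...,::-1])
E
```

```text
clock 6.4
joint_positions [-17.7968  36.4394 136.8221 161.9464  58.9216 -87.8875]
tcp_pos [ 0.6145 -0.023   0.1071]
tcp_rot [179.6066 -65.3479  -0.3839]
ft_force [ 0.4808  0.1343 -0.2805]
finger_gap 0.003471832074239377
```

View pics/pre.png

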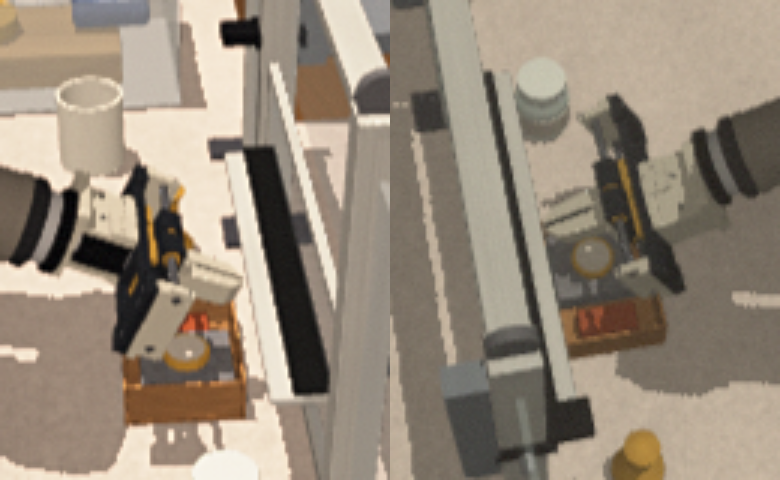

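The crop shows the closed finger pair just under the lip's front edge (side crop 240,280; top crop 545,225), clear of the tray below.

move_arm(moves=[[0,8.2,0,-3.8,0,0,0],[0,8.2,0,-3.8,0,0,0],[0,8.2,0,-3.8,0,0,0],[0,8.2,0,-3.8,0,0,0],[0,8.2,0,-3.8,0,0,0],[0,8.2,0,-3.8,0,0,0],[0,8.2,0,-3.8,0,0,0]])

```text
clock: 7.2
tcp_pos: [0.6102, -0.0229, 0.1674]
tcp_rot: [179.5, -64.9, -0.4]
ft_force: [-0.5, -0.4, 0.3]
finger_gap: 0.004
grasp_force: 0.0
```

```bash
python3 st.py
```

```text
clock 7.2
joint_positions [-17.7721  24.5199 135.5474 158.72    45.9726 -82.3894]
tcp_pos [ 0.6102 -0.0229  0.1674]
tcp_rot [179.4773 -64.8508  -0.4401]
ft_force [-0.4533 -0.3574  0.3088]
finger_gap 0.004416857057359513
```

move_arm(moves=[[0,8.2,0,-3.8,0,0,0],[0,8.2,0,-3.8,0,0,0],[0,8.2,0,-3.8,0,0,0],[0,8.2,0,-3.8,0,0,0],[0,0,0,0,0,0,0]])

```text
clock: 7.7
tcp_pos: [0.6108, -0.023, 0.2046]
tcp_rot: [179.3, -65.0, -0.3]
ft_force: [0.2, 0.4, 0.5]
finger_gap: 0.006
grasp_force: 0.0
```

```bash
python3 st.py
cat > lip.py <<'E'
from h import *
np.set_printoptions(precision=4,suppress=True)
import sys
for c in["scene","side"]:
    im=ctrl.get_image(c);P=cloud(im)
    def hist(Q,n):
        if len(Q)<5: print(c,n,len(Q));return
        print(c,n,len(Q),"z pct",np.percentile(Q[:,2],[5,25,50,75,95]))
    L=(abs(P[:,1]+.02)<.17)&(P[:,2]>.16)&(P[:,2]<.3)
    xf=.606+.014*P[:,1]
    hist(P[L&(P[:,0]>xf+.003)&(P[:,0]<xf+.014)],"alu")
    hist(P[L&(P[:,0]>xf+.023)&(P[:,0]<xf+.038)],"strip")
    M=(abs(P[:,1]-.207)<.012)&(P[:,2]>.2)&(P[:,2]<.3)
    hist(P[M&(P[:,0]>xf+.004)&(P[:,0]<xf+.025)],"tabtop")
    for q in("lip_front","mark"):
        for r in ctrl.spot_point(c,q)[:1]:print(q,r["at"],round(r["confidence"],2))
    cv2.imwrite(f"pics/{c}_{sys.argv[1]}.png",im["image"][...,::-1]);np.savez(f"{c}_{sys.argv[1]}.npz",**im)
E
python3 lip.py a
```

```text
clock 7.7
joint_positions [-17.7143  18.1949 133.6701 155.3815  38.5357 -77.8167]
tcp_pos [ 0.6108 -0.023   0.2046]
tcp_rot [179.2814 -64.9915  -0.2806]
ft_force [0.2498 0.3646 0.4872]
finger_gap 0.006155333300020973
scene alu 0
scene strip 0
scene tabtop 90 z pct [0.2546 0.2559 0.257  0.2578 0.2591]
lip_front [268.5, 214.5] 0.8
mark [266.6, 280.8] 0.83
side alu 0
side strip 0
side tabtop 47 z pct [0.243  0.2509 0.2546 0.2557 0.257 ]
lip_front [289.0, 228.0] 0.87
mark [301.2, 151.7] 0.48
```

Run:
```python
import cv2,numpy as np
a=cv2.imread("pics/side_a.png");b=cv2.imread("pics/scene_a.png")
A=cv2.resize(a[140:300,210:340],None,fx=3,fy=3);B=cv2.resize(b[140:300,220:350],None,fx=3,fy=3)
cv2.imwrite("pics/a2.png",np.hstack([A,B]))
```

```text
(no output)
```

View pics/a2.png

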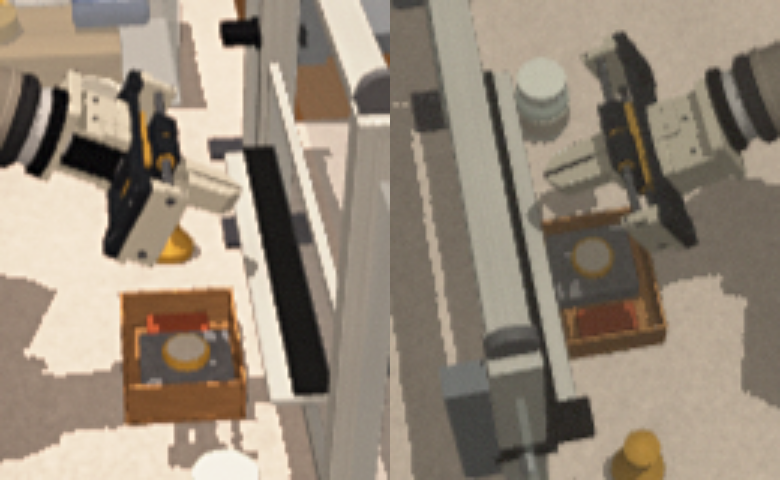

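The crop shows that the fingers rose in front of the lip (tip at side crop 240,190) and the lip has not moved. I'll check the fingertip in the depth cloud.

Run:
```python
from h import *
from kin import rpy
np.set_printoptions(precision=1,suppress=True)
R=rpy([179.28,-64.99,-.28]);t=np.array([.6108,-.023,.2046])
for c in["scene","side"]:
    im=dict(np.load(f"{c}_a.npz"));P=cloud(im)
    Q=R.inv().apply(P-t)*1000
    q=Q[(abs(Q[:,0])<40)&(abs(Q[:,1])<45)&(Q[:,2]>-70)&(Q[:,2]<60)]
    print(c)
    for z in range(-60,50,6):
        m=q[abs(q[:,2]-z)<3]
        if len(m):print(z,len(m),"x",np.percentile(m[:,0],[2,50,98]),"y",np.percentile(m[:,1],[2,50,98]))
    L=P[(abs(P[:,1]+.02)<.17)&(P[:,0]>.58)&(P[:,0]<.66)&(P[:,2]>.1)&(P[:,2]<.19)]
    print("lip x,z",np.percentile(L[:,0],[2,10,50])*1000,np.percentile(L[:,2],[5,50,95])*1000)
```

```text
scene
-60 35 x [-7.  11.3 14.4] y [-18.2  -4.8  19.4]
-54 36 x [-5.4 11.6 14.9] y [-17.1  -5.6  19.5]
-48 33 x [-3.7 11.8 15.1] y [-16.9  -3.7  16.9]
-42 34 x [-7.4 11.4 14.9] y [-16.4  -6.6  16.6]
-36 29 x [-3.8 11.6 15.8] y [-16.5  -3.4  17.3]
-30 24 x [-6.7 11.4 14.1] y [-14.9  -0.4  16.9]
-24 17 x [-4.3  9.9 13. ] y [-8.7 -0.9 10.1]
-18 2 x [ 8.1  9.5 10.9] y [1.3 3.4 5.6]
42 1 x [-39. -39. -39.] y [30.7 30.7 30.7]
lip x,z [603.2 605.9 616.5] [139.4 143.4 150.1]
side
-60 29 x [-7.  9. 12.] y [-17.8  16.   21.2]
-54 36 x [-10.6   9.   12.1] y [-17.5  15.1  21.6]
-48 28 x [-9.2  6.9 11.4] y [-15.6  15.1  20.1]
-42 33 x [-10.2   8.9  11.3] y [-14.   13.1  19.1]
-36 34 x [-9.9  6.3 11.6] y [-12.9  14.9  20.3]
-30 25 x [-8.2  9.3 11.2] y [-13.3  13.2  17.4]
-24 20 x [-11.9   6.8  11. ] y [-10.9   7.3  12.3]
-18 8 x [-5.6  5.5  9.8] y [-4.5  3.3  8. ]
24 6 x [32.1 34.1 34.9] y [-33.9 -22.3  32.5]
30 70 x [25.2 34.7 38.3] y [-41.    3.9  43.5]
36 24 x [13.7 36.1 38.7] y [-39.6   5.7  39.1]
42 35 x [-39.9   6.5  12.3] y [-42.3  -3.1  44.2]
48 50 x [-39.8  -6.6  39.5] y [-41.2   1.8  40. ]
lip x,z [604.1 609.1 632.2] [139.2 146.6 178.4]
```

Measured: when closed, the fingertips lie 17 mm behind the TCP, so I need to reach about 30 mm deeper. Back off, descend, and go in under the lip.

move_arm(moves=[[0,-8.5,0,-18,0,0,0],[0,-34,0,16,0,0,0],[0,-34,0,16,0,0,0],[0,-34,0,16,0,0,0],[0,0,0,0,0,0,0],[0,9.8,0,21,0,0,0],[0,9.8,0,21,0,0,0],[0,0,0,0,0,0,0]])

```text
clock: 8.8
tcp_pos: [0.6408, -0.0244, 0.0948]
tcp_rot: [179.1, -65.3, -0.1]
ft_force: [-0.6, 1.1, 0.3]
finger_gap: 0.006
grasp_force: 0.0
```

```bash
python3 st.py
```

```text
clock 8.8
joint_positions [-16.3288  38.7204 132.8772 163.5347  57.2437 -87.8105]
tcp_pos [ 0.6408 -0.0244  0.0948]
tcp_rot [179.0797 -65.3254  -0.109 ]
ft_force [-0.554   1.1358  0.2672]
finger_gap 0.005672647991785792
```

move_arm(moves=[[0,7.3,0,-3.4,0,0,0],[0,7.3,0,-3.4,0,0,0],[0,7.3,0,-3.4,0,0,0],[0,7.3,0,-3.4,0,0,0]])

```text
clock: 9.2
tcp_pos: [0.6366, -0.0238, 0.123]
tcp_rot: [179.3, -64.8, -0.4]
ft_force: [-2.1, 0.6, -3.8]
finger_gap: 0.006
grasp_force: 2.0
```

move_arm(moves=[[0,7.3,0,-3.4,0,0,0],[0,7.3,0,-3.4,0,0,0],[0,7.3,0,-3.4,0,0,0],[0,7.3,0,-3.4,0,0,0],[0,0,0,0,0,0,0]])

```text
clock: 9.7
tcp_pos: [0.6378, -0.0238, 0.1561]
tcp_rot: [179.3, -65.0, -0.3]
ft_force: [-2.5, 0.2, -0.6]
finger_gap: 0.004
grasp_force: 1.1
```

```bash
python3 st.py; python3 lip.py b
```

```text
clock 9.7
joint_positions [-16.333   27.7489 131.927  160.5589  45.5316 -83.0179]
tcp_pos [ 0.6378 -0.0238  0.1561]
tcp_rot [179.2542 -64.963   -0.3119]
ft_force [-2.4501  0.1729 -0.626 ]
finger_gap 0.0041822902977393505
scene alu 450 z pct [0.1927 0.1946 0.1958 0.1969 0.1986]
scene strip 160 z pct [0.1984 0.2003 0.2016 0.2025 0.2042]
scene tabtop 91 z pct [0.2544 0.2559 0.2567 0.2581 0.2591]
lip_front [271.0, 208.7] 0.69
mark [269.0, 282.5] 0.8
side alu 325 z pct [0.1924 0.1937 0.1946 0.1954 0.1967]
side strip 451 z pct [0.1985 0.1996 0.2005 0.2013 0.2025]
side tabtop 42 z pct [0.2416 0.2487 0.2548 0.2566 0.2579]
lip_front [285.7, 211.4] 0.88
mark [301.9, 150.3] 0.51
```

move_arm(moves=[[0,7.3,0,-3.4,0,0,0],[0,7.3,0,-3.4,0,0,0],[0,7.3,0,-3.4,0,0,0],[0,7.3,0,-3.4,0,0,0],[0,7.3,0,-3.4,0,0,0],[0,5,0,-2.3,0,0,0],[0,3,0,-1.4,0,0,0],[0,0,0,0,0,0,0]])

```text
clock: 10.8
tcp_pos: [0.6381, -0.0235, 0.2048]
tcp_rot: [179.2, -65.0, -0.3]
ft_force: [-1.7, -0.4, -1.3]
finger_gap: 0.006
grasp_force: 0.8
```

```bash
cat >> lip.py <<'E'
    F=P[L&(P[:,0]<xf+.002)&(P[:,0]>xf-.008)&(abs(P[:,1]+.02)>.04)];hist(F,"front")
    G=P[(abs(P[:,1]-.207)<.02)&(P[:,2]>.2)&(P[:,2]<.3)&(P[:,0]<xf+.003)&(P[:,0]>xf-.008)];hist(G,"tabfront")
E
python3 st.py; python3 lip.py c
```

```text
clock 10.8
joint_positions [-16.2755  19.9736 129.7334 156.3731  36.2527 -77.4641]
tcp_pos [ 0.6381 -0.0235  0.2048]
tcp_rot [179.2381 -64.9722  -0.2723]
ft_force [-1.6689 -0.4016 -1.2991]
finger_gap 0.005648600772216005
scene alu 488 z pct [0.2419 0.2433 0.2444 0.2454 0.247 ]
scene strip 291 z pct [0.2481 0.2495 0.2506 0.2517 0.2533]
scene tabtop 91 z pct [0.2547 0.256  0.257  0.2581 0.2594]
lip_front [271.3, 197.4] 0.71
mark [267.5, 282.1] 0.57
scene front 154 z pct [0.2409 0.2427 0.2442 0.2452 0.247 ]
scene tabfront 32 z pct [0.2514 0.2557 0.2571 0.2581 0.2589]
side alu 330 z pct [0.2413 0.2427 0.2435 0.2443 0.2452]
side strip 446 z pct [0.2476 0.2487 0.2494 0.2502 0.2513]
side tabtop 42 z pct [0.2427 0.2499 0.2544 0.2567 0.2577]
lip_front [290.9, 193.8] 0.76
mark [283.2, 323.2] 0.65
side front 116 z pct [0.2379 0.241  0.2422 0.2434 0.2446]
side tabfront 21 z pct [0.2449 0.2469 0.2533 0.2556 0.2582]
```

move_arm(moves=[[0,3,0,-1.4,0,0,0],[0,2.7,0,-1.3,0,0,0],[0,0,0,0,0,0,0],[0,0,0,0,0,0,0]])

```text
clock: 11.5
tcp_pos: [0.6379, -0.0235, 0.2102]
tcp_rot: [179.3, -64.9, -0.3]
ft_force: [-1.3, 0.7, -1.4]
finger_gap: 0.007
grasp_force: 0.9
```

```bash
cat >> lip.py <<'E'
    S=P[L&(P[:,0]>xf+.023)&(P[:,0]<xf+.038)&(P[:,2]>.22)];S=S[abs(S[:,2]-np.median(S[:,2]))<.004]
    k=np.polyfit(S[:,1]-.207,S[:,2],1);print(c,"strip extrap at tab",k[1],"slope",k[0])
E
python3 st.py; python3 lip.py d|egrep "strip|tabtop"
```

```text
clock 11.5
joint_positions [-16.2749  19.085  129.4179 155.6706  35.0645 -76.5824]
tcp_pos [ 0.6379 -0.0235  0.2102]
tcp_rot [179.2874 -64.8841  -0.3351]
ft_force [-1.2662  0.7002 -1.4407]
finger_gap 0.007318212158889824
scene strip 311 z pct [0.2534 0.2548 0.2559 0.257  0.2584]
scene tabtop 90 z pct [0.2543 0.2556 0.2566 0.2581 0.2592]
scene strip extrap at tab 0.2556842457805761 slope -0.0008428839282699033
side strip 444 z pct [0.2528 0.254  0.2547 0.2556 0.2566]
side tabtop 40 z pct [0.2437 0.2494 0.2551 0.2562 0.2573]
side strip extrap at tab 0.2551017145832736 slope 0.0014796423457866356
```

move_arm(moves=[[0,0.9,0,-0.4,0,0,0],[0,0,0,0,0,0,0],[0,-10,0,4.7,0,0,0],[0,-20,0,9.3,0,0,0],[0,-12.7,0,-27,0,0,0],[0,-12.7,0,-27,0,0,0],[0.3,-12.7,0,-27,0,0,0],[0.6,0,0,0,0,0,0],[1,0,0,0,0,0,0],[1,0,0,0,0,0,0]])

```text
clock: 12.8
tcp_pos: [0.5498, -0.0226, 0.1789]
tcp_rot: [179.2, -65.0, -0.3]
ft_force: [-0.6, 0.0, -0.9]
finger_gap: 0.301
grasp_force: 0.0
```

```bash
python3 st.py; python3 lip.py e|egrep "strip|tabtop"
python3 - <<'E'
from h import *
s=ctrl.get_state()
from kin import rpy
np.set_printoptions(precision=1,suppress=True)
R=rpy(s["tcp_rot"]);t=s["tcp_pos"]
for c in["scene","side"]:
    im=dict(np.load(f"{c}_e.npz"));P=cloud(im);Q=R.inv().apply(P-t)*1000
    q=Q[(abs(Q[:,0])<16)&(abs(Q[:,1])<80)&(Q[:,2]>-90)&(Q[:,2]<40)];print(c)
    for z in range(-90,40,8):
        m=q[abs(q[:,2]-z)<4]
        if len(m):print(z,len(m),"x",np.percentile(m[:,0],[2,98]),"y",np.percentile(m[:,1],[2,25,50,75,98]))
    for r in ctrl.silhouettes(c,"tray")[:1]:
        T=cloud(im,r["pixels"]);T=T[(T[:,2]>.04)&(T[:,2]<.05)];print("rim",len(T),cv2.minAreaRect((T[:,:2]*1000).astype(np.float32)))
a=cv2.imread("pics/side_e.png");b=cv2.imread("pics/scene_e.png")
A=cv2.resize(a[130:290,200:330],None,fx=3,fy=3);B=cv2.resize(b[140:300,220:350],None,fx=3,fy=3)
cv2.imwrite("pics/e2.png",np.hstack([A,B]))
E
```

```text
clock 12.8
joint_positions [-22.0569  19.9034 144.0633 155.1167  50.238  -83.0125]
tcp_pos [ 0.5498 -0.0226  0.1789]
tcp_rot [179.1885 -65.0291  -0.2582]
ft_force [-0.553   0.0223 -0.8586]
finger_gap 0.3006046196023709
scene strip 312 z pct [0.2538 0.2552 0.2563 0.2575 0.2594]
scene tabtop 88 z pct [0.2543 0.2559 0.2569 0.2578 0.2591]
scene strip extrap at tab 0.25629897626470816 slope -1.940787107551858e-05
side strip 449 z pct [0.2537 0.2547 0.2554 0.2561 0.2572]
side tabtop 48 z pct [0.2428 0.2511 0.2553 0.2565 0.2578]
side strip extrap at tab 0.25569552986916677 slope 0.001090361280445902
scene
-90 5 x [-1.2 15.4] y [-41.9 -41.2  18.8  19.1  20.4]
-82 42 x [-9.8 15.7] y [-42.3 -31.6  18.1  20.   40.1]
-74 52 x [-7.  15.8] y [-32.1 -25.8  16.9  20.8  34.3]
-66 51 x [-8.7 15.8] y [-31.4 -26.   16.2  20.8  32.7]
-58 55 x [-6.7 15.6] y [-30.8 -26.3 -10.7  18.6  32.1]
-50 51 x [-4.4 15.7] y [-30.1 -23.5  14.2  19.8  34.4]
-42 47 x [-5.7 15.4] y [-29.4 -27.5 -14.7  18.8  33.1]
-34 46 x [-7.3 15.7] y [-29.4 -21.9  15.8  18.6  32.1]
-26 35 x [-6.1 15.3] y [-23.8 -18.8  15.5  17.5  26.5]
-18 6 x [-1.6 13.7] y [-12.   15.9  16.6  17.7  19. ]
rim 322 ((538.3009643554688, 0.5255508422851562), (144.08493041992188, 91.74069213867188), 88.16845703125)
side
-82 15 x [10.7 15.8] y [-45.8 -33.  -25.8  28.9  38.4]
-74 28 x [ 4.5 13.5] y [-38.9 -28.2 -21.   25.7  36.7]
-66 65 x [-8.3 13.2] y [-37.6 -23.6  21.9  37.5  41.5]
-58 70 x [-8.  13.7] y [-37.8 -21.6  22.2  37.6  39.6]
-50 66 x [-8.3 14. ] y [-34.8 -21.8  22.6  36.   39.2]
-42 62 x [-7.8 14.3] y [-35.  -21.6  25.5  36.4  39.7]
-34 61 x [-8.4 14.2] y [-33.2 -21.4 -17.8  35.2  38.8]
-26 49 x [-9.  13.6] y [-28.4 -21.4 -18.5  28.7  35.8]
-18 20 x [-9.2 12. ] y [-23.8 -21.4 -19.1  22.   25.2]
rim 406 ((548.6561889648438, 3.174468994140625), (147.85177612304688, 109.78436279296875), 88.6175308227539)
```

View pics/e2.png

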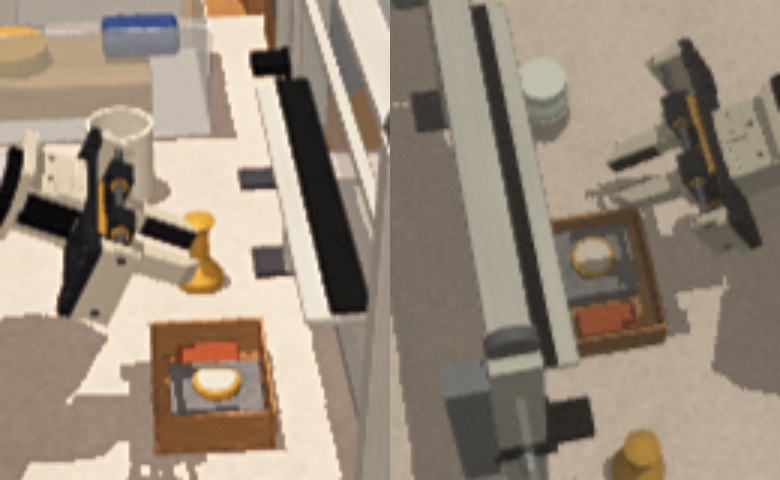

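The crop shows the lip level with the collar (side crop 270,85 and 270,60), staying up with the robot clear; the tray is untouched. The lip strip top reads about 0.256 and the tab about 0.2567, so it is at the mark. Next is the tray.

move_arm(moves=[[1,0,0,0,0,0,0],[1,0,0,0,0,0,0],[1,0,0,0,0,0,0],[1,0,0,0,0,0,0],[1,0,0,0,0,0,0]])

```text
clock: 13.7
tcp_pos: [0.5484, -0.0222, 0.1778]
tcp_rot: [179.3, -64.9, -0.4]
ft_force: [0.2, 0.3, 0.0]
finger_gap: 1.002
grasp_force: 0.0
```

```bash
python3 st.py
python3 - <<'E'
from h import *
from plan import *
s=ctrl.get_state()
R=rpy(s["tcp_rot"]);t=s["tcp_pos"]
for c in["scene","side"]:
    im=ctrl.get_image(c);P=cloud(im);Q=R.inv().apply(P-t)*1000
    q=Q[(abs(Q[:,0])<18)&(abs(Q[:,1])<90)&(Q[:,2]>-50)&(Q[:,2]<40)];print(c)
    for z in range(-50,40,6):
        m=q[abs(q[:,2]-z)<3]
        if len(m):print(z,len(m),"x",np.percentile(m[:,0],[2,98]),"y",np.percentile(m[:,1],[2,25,50,75,98]))
r=D[-1]
for pitch in(-45,-50,-55):
    for yaw in(-.8,):
        print("PITCH",pitch)
        plan([(4,[.49,.003,.15],[180,pitch,yaw]),(6,[.49,.003,.014],[180,pitch,yaw]),(8,[.68,.001,.014],[180,pitch,yaw])],r[:6],r[6:9],r[9:])
E
```

```text
clock 13.7
joint_positions [-22.0764  19.9048 144.226  155.0945  50.2364 -83.0212]
tcp_pos [ 0.5484 -0.0222  0.1778]
tcp_rot [179.3001 -64.8727  -0.354 ]
ft_force [0.2168 0.3185 0.0217]
finger_gap 1.0017399222996533
scene
-50 23 x [-5.7 14.4] y [-62.8 -57.9 -46.2  48.2  62.5]
-44 35 x [-7.6 13.3] y [-62.4 -58.4 -46.4  49.1  62.8]
-38 38 x [-6.6 14.7] y [-61.9 -58.  -45.4  50.   62.8]
-32 35 x [-4.1 14.9] y [-61.1 -54.7  46.8  49.8  60.7]
-26 24 x [-6.9 14.4] y [-55.  -48.4  46.6  50.3  58.3]
-20 11 x [-5.4 13. ] y [-50.2 -48.1  47.1  48.9  51.6]
side
-50 24 x [-7.2 13.4] y [-64.6 -47.9  50.9  62.   64.7]
-44 50 x [-8.8 12.7] y [-62.  -47.4  49.   60.9  64.1]
-38 43 x [-9.4 13.5] y [-61.9 -47.9  54.   61.8  65.3]
-32 45 x [-8.3 12.8] y [-60.3 -47.9 -44.   60.8  64.7]
-26 35 x [-9.6 13.2] y [-54.9 -47.4  49.7  56.2  58.9]
-20 28 x [-9.7 11.6] y [-51.  -48.6 -45.7  50.2  52.4]
PITCH -45
[-20.9  15.5 143.2 153.1  40.3 -79.3] dq 9.9 err 2.2e-21
[-19.4  11.8 141.8 149.5  30.7 -74.2] dq 9.6 err 9.9e-18
[-17.9   8.9 140.  142.9  21.7 -66.1] dq 9.0 err 9.5e-21
[-17.3   7.1 139.  130.1  16.2 -
[... 3123 characters left out ...]
.1  52.1 152.4 164.8  78.5 -97.6] dq 6.4 err 2.3e-18
SEG 6 first [-18.567, -0.0, 13.001, 0.0, 0.0, 0.0] last [-18.567, -0.0, 13.001, 0.0, 0.0, 0.0]
[-17.2  48.7 148.3 165.9  71.4 -95. ] dq 7.1 err 1.9e-16
[-15.6  46.5 144.4 166.7  65.5 -93. ] dq 5.9 err 2.0e-18
[-14.3  45.  140.6 167.3  60.5 -91.5] dq 5.0 err 5.7e-20
[-13.2  44.1 136.9 167.7  56.  -90.3] dq 4.5 err 3.5e-21
[-12.3  43.7 133.2 168.   52.  -89.2] dq 4.0 err 4.1e-22
[-11.5  43.5 129.6 168.2  48.2 -88.3] dq 3.7 err 8.1e-23
[-10.8  43.7 125.9 168.3  44.8 -87.4] dq 3.6 err 2.6e-23
[-10.2  44.  122.3 168.3  41.5 -86.6] dq 3.7 err 1.3e-23
SEG 8 first [13.623, -0.082, 19.456, 0.0, 0.0, 0.0] last [13.623, -0.082, 19.456, 0.0, 0.0, 0.0]
```

move_arm(moves=[[1,-12.5,-6.1,-10.4,0.001,-0.065,0.001],[1,-13.1,-6.1,-9.5,0.001,-0.065,0.001],[1,-13.7,-6.1,-8.6,0.001,-0.065,0.001],[1,-14.3,-6.1,-7.7,0.001,-0.065,0.001],[1,-17.4,0,14.6,0,0,0],[1,-17.4,0,14.6,0,0,0],[1,-17.4,0,14.6,0,0,0],[1,0,0,0,0,0,0]])

```text
clock: 14.6
tcp_pos: [0.4887, 0.0034, 0.0784]
tcp_rot: [-179.8, -49.6, -1.1]
ft_force: [-0.2, -0.5, 0.8]
finger_gap: 0.994
grasp_force: 0.0
```

```bash
python3 st.py
python3 - <<'E'
from plan import *
r=D[-1]
plan([(3,[.486,.003,.013],[180,-50,-.8]),(10,[.679,.001,.013],[180,-50,-.8])],r[:6],r[6:9],r[9:],False)
E
```

```text
clock 14.6
joint_positions [-17.4542  25.5649 147.3172 161.2912  42.7686 -86.8228]
tcp_pos [0.4887 0.0034 0.0784]
tcp_rot [-179.7849  -49.5522   -1.1055]
ft_force [-0.2069 -0.5489  0.7974]
finger_gap 0.9940903805408686
SEG 3 first [-17.166, 0.204, 13.445, 0.0, 0.003, -0.001] last [-17.236, 0.167, 13.355, 0.0, 0.003, -0.001]
SEG 10 first [12.406, -0.069, 14.785, -0.0, -0.0, 0.0] last [12.406, -0.069, 14.785, -0.0, -0.0, 0.0]
```

move_arm(moves=[[1,-17.2,0.2,13.4,0,0.003,-0.001],[1,-17.2,0.2,13.4,0,0.003,-0.001],[1,-17.2,0.2,13.4,0,0.003,-0.001],[1,0,0,0,0,0,0],[1,7.7,0,9.2,0,0,0],[1,7.7,0,9.2,0,0,0],[1,7.7,0,9.2,0,0,0],[1,7.7,0,9.2,0,0,0]])

```text
clock: 15.4
tcp_pos: [0.5366, 0.0021, 0.0195]
tcp_rot: [179.8, -50.6, -0.7]
ft_force: [-1.1, 0.5, -1.3]
finger_gap: 0.998
grasp_force: 0.7
```

move_arm(moves=[[1,7.7,0,9.2,0,0,0],[1,7.7,0,9.2,0,0,0],[1,7.7,0,9.2,0,0,0],[1,7.7,0,9.2,0,0,0],[1,7.7,0,9.2,0,0,0],[1,7.7,0,9.2,0,0,0],[1,0,0,0,0,0,0]])

```text
clock: 16.1
tcp_pos: [0.61, 0.0008, 0.0215]
tcp_rot: [179.8, -50.8, -0.6]
ft_force: [-0.6, -0.8, 0.6]
finger_gap: 1.001
grasp_force: 0.0
```

```bash
python3 st.py
cat > tray.py <<'E'
from h import *
import sys
for c in["scene","side"]:
    im=ctrl.get_image(c)
    for r in ctrl.silhouettes(c,"tray")[:1]:
        T=cloud(im,r["pixels"]);T=T[(T[:,2]>.038)&(T[:,2]<.052)];print(c,r["confidence"],"rim",len(T),cv2.minAreaRect((T[:,:2]*1000).astype(np.float32)) if len(T)>4 else "")
    for q in("tray_near_left","tray_near_right","tray"):
        for r in ctrl.spot_point(c,q)[:1]:print(c,q,round(r["confidence"],2),r["at"],world(im,r["at"],0 if q=="tray" else .02).round(3))
    cv2.imwrite(f"pics/{c}_{sys.argv[1]}.png",im["image"][...,::-1]);np.savez(f"{c}_{sys.argv[1]}.npz",**im)
a=cv2.imread(f"pics/side_{sys.argv[1]}.png");b=cv2.imread(f"pics/scene_{sys.argv[1]}.png")
A=cv2.resize(a[150:310,230:360],None,fx=3,fy=3);B=cv2.resize(b[140:300,210:340],None,fx=3,fy=3)
cv2.imwrite(f"pics/t_{sys.argv[1]}.png",np.hstack([A,B]))
E
python3 tray.py f
```

```text
clock 16.1
joint_positions [-11.8439  38.9912 130.7676 166.9987  40.8005 -87.2373]
tcp_pos [0.61   0.0008 0.0215]
tcp_rot [179.7608 -50.8216  -0.6037]
ft_force [-0.5566 -0.8366  0.6212]
finger_gap 1.001075951995062
scene 0.56 rim 181 ((693.5308227539062, -2.8310317993164062), (139.9948272705078, 38.2862663269043), 89.16283416748047)
scene tray_near_right 0.62 [300.2, 295.6] [0.558 0.196 0.02 ]
scene tray 0.89 [255.3, 243.5] [0.656 0.002 0.   ]
side 0.61 rim 306 ((637.59912109375, -0.7744903564453125), (144.20578002929688, 71.16873168945312), 87.40396118164062)
side tray_near_left 0.63 [287.6, 241.4] [0.608 0.071 0.02 ]
side tray_near_right 0.71 [292.5, 272.4] [ 0.605 -0.063  0.02 ]
side tray 0.86 [310.3, 262.5] [ 0.664 -0.005  0.   ]
```

View pics/t_f.png

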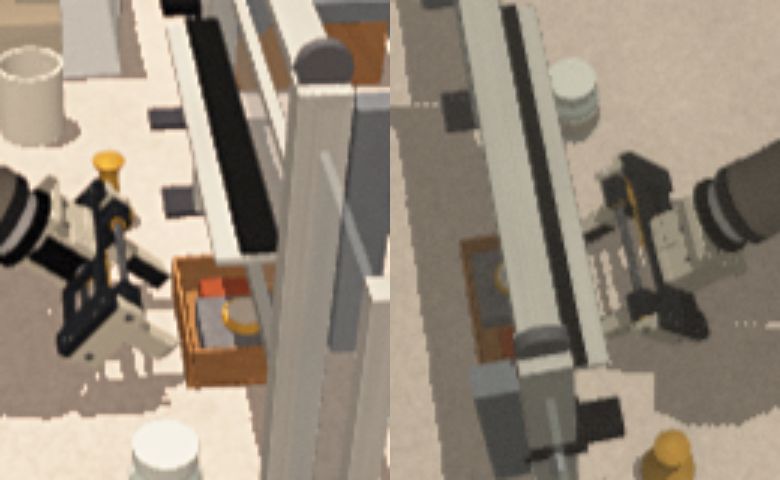

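The crop shows the tray passing under the raised window squarely, with the fingers at its near wall (side crop 175,290) and the jar and pawn untouched. The fingers have crept up, so I'll back off, lower them and finish the push.

move_arm(moves=[[1,-5.1,0,-6.2,0,0,0],[1,-6.9,0,5.7,0,0,0],[1,0,0,0,0,0,0],[1,6.9,0,8.5,0,0,0],[1,6.9,0,8.5,0,0,0],[1,6.9,0,8.5,0,0,0],[1,6.9,0,8.5,0,0,0],[1,6.9,0,8.5,0,0,0],[1,0,0,0,0,0,0]])

```text
clock: 17.5
tcp_pos: [0.6569, 0.0001, 0.0093]
tcp_rot: [179.8, -50.7, -0.6]
ft_force: [0.3, 0.6, 0.1]
finger_gap: 0.997
grasp_force: 0.0
```

```bash
python3 st.py;python3 tray.py g
```

```text
clock 17.5
joint_positions [-10.5177  41.5718 123.5249 167.3207  36.0781 -85.9986]
tcp_pos [0.6569 0.0001 0.0093]
tcp_rot [179.7782 -50.7081  -0.6168]
ft_force [0.3289 0.64   0.0912]
finger_gap 0.9965694067320539
scene 0.88 rim 464 ((717.009033203125, -1.6920394897460938), (141.95770263671875, 85.16691589355469), 89.22972869873047)
scene tray_near_left 0.73 [262.0, 260.9] [0.647 0.07  0.02 ]
scene tray_near_right 0.67 [251.4, 218.5] [ 0.653 -0.076  0.02 ]
scene tray 0.74 [343.8, 356.1] [0.478 0.378 0.   ]
side 0.66 rim 78 ((661.3372192382812, -11.151134490966797), (122.83489227294922, 21.229642868041992), 88.87688446044922)
side tray_near_left 0.68 [304.3, 238.8] [0.659 0.079 0.02 ]
side tray_near_right 0.92 [308.4, 268.6] [ 0.65  -0.052  0.02 ]
side tray 0.89 [328.3, 258.7] [0.718 0.006 0.   ]
```

move_arm(moves=[[1,5,0,6.2,0,0,0],[1,5,0,6.2,0,0,0],[1,4.5,0,5.5,0,0,0],[1,0,0,0,0,0,0],[1,0,0,0,0,0,0]])

```text
clock: 18.5
tcp_pos: [0.6781, -0.0001, 0.0082]
tcp_rot: [179.8, -50.6, -0.7]
ft_force: [-0.1, -0.4, 0.1]
finger_gap: 1.0
grasp_force: 0.0
```

move_arm(moves=[[1,-6,0,-7.5,0,0,0],[1,-19,0,-23.3,0,0,0],[1,-19,0,-23.3,0,0,0],[1,-19,0,-23.3,0,0,0],[1,-19,0,-23.3,0,0,0],[1,0,0,0,0,0,0]])

```text
clock: 19.1
tcp_pos: [0.543, 0.0023, 0.0076]
tcp_rot: [179.9, -50.1, -0.8]
ft_force: [-0.2, -0.1, 0.5]
finger_gap: 1.0
grasp_force: 0.0
```

```bash
python3 st.py;python3 tray.py h; python3 lip.py h2|egrep "strip|tabtop"
python3 - <<'E'
from h import *
for c in("scene","side"):
    P=cloud(dict(np.load(f"{c}_h.npz")))
    Q=P[(abs(P[:,1])<.06)&(P[:,2]>.15)&(P[:,2]<.23)&(P[:,0]>.63)&(P[:,0]<.68)];print(c,"pane x",np.percentile(Q[:,0],[5,50,95]) if len(Q) else 0)
    Q=P[(abs(P[:,1])<.06)&(P[:,2]>.036)&(P[:,2]<.05)&(P[:,0]>.62)&(P[:,0]<.82)];print("rim x",np.percentile(Q[:,0],[1,5,95,99]) if len(Q) else 0)
E
```

```text
clock 19.1
joint_positions [-14.3273  41.6668 140.7766 166.9894  52.4958 -90.7608]
tcp_pos [0.543  0.0023 0.0076]
tcp_rot [179.9472 -50.1172  -0.7997]
ft_force [-0.1646 -0.1495  0.5488]
finger_gap 1.0000284332237594
scene 0.61 rim 520 ((728.1954956054688, -2.0488052368164062), (142.22349548339844, 106.66883850097656), 88.97454833984375)
scene tray_near_left 0.61 [255.6, 261.7] [0.666 0.069 0.02 ]
scene tray_near_right 0.75 [246.6, 221.9] [ 0.67  -0.067  0.02 ]
scene tray 0.72 [231.8, 244.2] [ 0.728 -0.01   0.   ]
side tray_near_left 0.54 [308.6, 236.4] [0.673 0.09  0.02 ]
side tray_near_right 0.57 [316.8, 268.1] [ 0.674 -0.052  0.02 ]
side tray 0.19 [241.3, 189.8] [0.481 0.404 0.   ]
scene strip 310 z pct [0.2538 0.2555 0.2565 0.2577 0.2589]
scene tabtop 92 z pct [0.2544 0.2556 0.2568 0.2579 0.2592]
scene strip extrap at tab 0.25608649389788163 slope -0.001745142036408439
side strip 452 z pct [0.2536 0.2548 0.2556 0.2563 0.2572]
side tabtop 46 z pct [0.2436 0.2494 0.2543 0.2562 0.2572]
side strip extrap at tab 0.2556054023329841 slope 0.0004735669716942739
scene pane x [0.67503732 0.67546625 0.67589518]
rim x [0.67508836 0.69211462 0.7792121  0.78100013]
side pane x 0
rim x [0.67188084 0.67199054 0.67362969 0.67374213]
```

View pics/t_h.png

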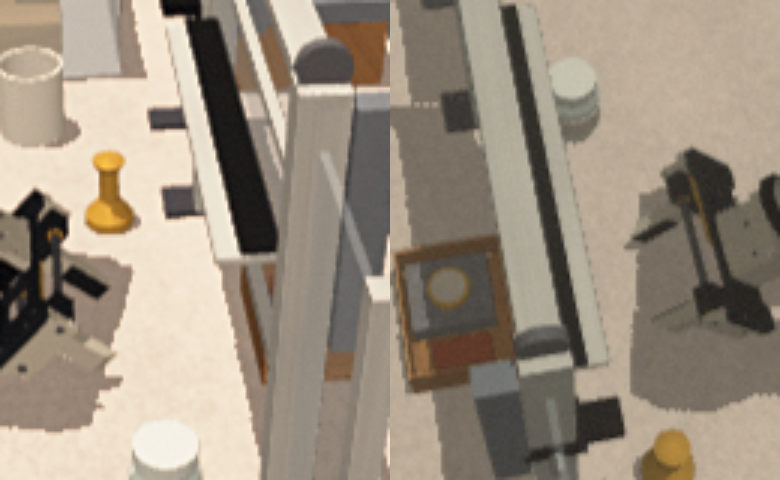

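The tray stands wholly past the pane, with its near edge at about 0.671 and the pane's far face at about 0.662. The lip is at the mark, and the arm is clear.

```bash
python3 -c "
from bench import ctrl
print(ctrl.job_done())"
```

```text
the job is handed in; nothing more can be done
None
```

I handed the job in: the lip stands within about 1 mm of the collar's height, and the tray is wholly past the pane with about 9 mm to spare by my measurements. The arm is clear of everything, and no bystander was seen to move.

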